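Hold the cover plate over an opened microscope base

TASK

Slip the brass collar over the lamp post of the opened microscope base until it sits on the deck, and let go of it. Then take the grey cover plate by its bar and hold it level, hovering about 10 mm above the four bosses and touching nothing there, with its window over the lamp and each threaded hole fully in view within its screw hole, and finish while still holding it steady there so that a colleague can put in the screws. Leave the bottle, the slide box and the objective lens alone.

Things in the scene. Friction and masses are not known exactly. Their poses are not given: they have to be found in the camera images.
- base: Opened microscope base, fixed: white block 200 mm long (its x) by 140 mm wide (its y); flat deck 40 mm above the table. Origin: centre of its underside, on the table; z up. Near the corners stand four round aluminium bosses (24 mm diameter, 30 mm tall above the deck) at x = +-80, y = +-50 mm. A lamp post stands at x = -35, y = 0; a green patch marks the other end, at x = +45 mm
- lamp_post_top (a point): centre of the top of the steel lamp post on the base: 16 mm diameter, 24 mm tall above the deck, bevelled top with a pale yellow dot, 64 mm above the table; axes as the base's
- collar_mid (a point): centre of the loose brass collar (a ring): outer diameter 40 mm, bore 22 mm, 16 mm tall, about 70 g; lies flat on the table at the start, its bore upright; this point is at the middle of the bore, half-way up (8 mm above its underside)
- plate_bar (a point): centre of the black finger bar on the loose cover plate: 50 mm long along the plate's x, 12 mm wide along its y, 30 mm high above the plate's upper face. The point lies 19 mm above the plate's underside, 18 mm along +x from the plate's middle; the plate balances at about the bar. Axes are the plate's: x along its length, z up; flat on the table at the start, bar up
- window (a point): centre, in the underside, of the round 44 mm window of the dark grey steel cover plate, 35 mm along the plate's -x from its middle; it belongs above the lamp post. The plate is 186 mm long (its x), 126 mm wide (its y), 4 mm thick, 0.2 to 0.4 kg, with four 14 mm screw holes at x = +-80, y = +-50 mm from its middle
- bottle_mid (a point): bystander: amber glass bottle with a black cap, 44 mm diameter, 85 mm tall, standing; point at its centre
- slidebox_mid (a point): bystander: blue slide box with a white lid, 97 x 87 x 32 mm, lying; point at its centre
- objective_mid (a point): bystander: black objective lens with a yellow ring, 24 mm diameter, 42 mm tall, standing; point at its centre
- thread0 (a point): threaded hole 0, 6 mm, the dark dot in the middle of the top of the base's boss at its +x +y corner; point on the boss's top face, 70 mm above the table
- hole0 (a point): screw hole 0 of the cover plate, 14 mm, at the plate's +x +y corner; point at the hole's centre in the plate's underside; belongs above thread0
- thread1 (a point): threaded hole 1, 6 mm, the dark dot in the middle of the top of the base's boss at its -x +y corner; point on the boss's top face, 70 mm above the table
- hole1 (a point): screw hole 1 of the cover plate, 14 mm, at the plate's -x +y corner; point at the hole's centre in the plate's underside; belongs above thread1
- thread2 (a point): threaded hole 2, 6 mm, the dark dot in the middle of the top of the base's boss at its -x -y corner; point on the boss's top face, 70 mm above the table
- hole2 (a point): screw hole 2 of the cover plate, 14 mm, at the plate's -x -y corner; point at the hole's centre in the plate's underside; belongs above thread2
- thread3 (a point): threaded hole 3, 6 mm, the dark dot in the middle of the top of the base's boss at its +x -y corner; point on the boss's top face, 70 mm above the table
- hole3 (a point): screw hole 3 of the cover plate, 14 mm, at the plate's +x -y corner; point at the hole's centre in the plate's underside; belongs above thread3
Things that resemble listed ones, but are neither listed nor needed, are in the scene too. Several things look just like the part that bears collar_mid: the one meant starts farthest from the robot's base.

How it is judged:
On the way:
1. the collar sits on the deck around the lamp post, let go, before the plate is brought over the base (z of collar_mid in the frame of base between 0.044 and 0.051 m and horizontal distance between collar_mid and lamp_post_top below 0.005 m and contact force between collar and the fingers below 0.1 N and horizontal distance between plate_bar and base above 0.12 m), for 0.2 s.
At the end, for the whole second after the job is handed in: Collar seated on the deck round the lamp post, not touched by the fingers; plate held still in the fingers, clear of base and collar, every screw hole within 4 mm sideways of its thread and its underside 3 to 20 mm above the boss top; bystanders within 20 mm of their start (z of collar_mid in the frame of base between 0.044 and 0.051 m and horizontal distance between collar_mid and lamp_post_top below 0.005 m and contact force between collar and the fingers below 0.1 N and horizontal distance between hole0 and thread0 below 0.004 m and z of hole0 in the frame of base between 0.073 and 0.09 m and horizontal distance between hole1 and thread1 below 0.004 m and z of hole1 in the frame of base between 0.073 and 0.09 m and horizontal distance between hole2 and thread2 below 0.004 m and z of hole2 in the frame of base between 0.073 and 0.09 m and horizontal distance between hole3 and thread3 below 0.004 m and z of hole3 in the frame of base between 0.073 and 0.09 m and contact force between plate and base below 0.1 N and contact force between plate and collar below 0.1 N and contact force between plate and the fingers above 1 N and linear speed of plate below 0.02 m/s and distance of each of bottle_mid, slidebox_mid, objective_mid from where it was at the start of the episode below 0.02 m); the arm keeps its last pose, push and grip.
It fails at once if the amber bottle is pushed away by more than 20 mm (distance of bottle_mid from where it was at the start of the episode above 0.02 m).
It fails at once if the slide box is pushed away by more than 20 mm (distance of slidebox_mid from where it was at the start of the episode above 0.02 m).
It fails at once if the objective lens is pushed away by more than 20 mm (distance of objective_mid from where it was at the start of the episode above 0.02 m).
It also fails if it takes over 61 s, if anything falls off the work surface, if the arm or the gripper's body presses on something with over 40 N, if the wrist force passes 120 N, or if a joint passes its speed limit or range.

ROBOT

A 6-joint arm with a two-finger parallel gripper is mounted at the origin on the work surface. World frame = base frame: x ahead of the robot, y to its left, z up, the work surface at z = 0. Lengths are in m, angles in rad, forces in N, time in s.
With the tool pointing down it reaches from about 0.225 to 0.875 m from the base axis. Payload 3.4 kg.
Tool frame: the origin (TCP) lies between the finger pads; the fingertips stand 11 mm ahead of it and the grasp point (between the pads) lies 8 mm behind it; z points along the fingers, y is the direction in which the jaws open and shut (so a half turn about z gives the same grasp; the last joint's range is limited). The gripper opens to 85 mm and grips with 20 to 120 N. Pads are 22 mm wide; open, the fingers measure 114 mm over their backs; the gripper's body (76 mm by 85 mm) begins 54 mm behind the grasp point. The pads swing forward as they close: fully open they stand 13 mm farther back than shut.
Start: joints at [1.147, 0.276, 1.505, -0, 1.361, -0.121], TCP at [0.171, 0.549, 0.242] pointing down, gripper open.
Joint ranges: [-2.89, 2.89], [-0.75, 2.08], [0.22, 2.7], [-1.18, 4.32], [0.11, 2.71], [-2.7, 2.7]. Speed limits (rad/s): [2.57, 2.57, 3.14, 3.14, 3.14, 3.14].

INTERFACE

Orientations are given as a unit quaternion [w, x, y, z].
In Python, from rig import manip gives the robot as it stands. The module is installed in compiled form; this text tells all that it offers.
- The arm moves only by the tool move_arm, never from a script. Its argument "series" is a list that holds one entry, the list of rows, each a list of 7 numbers: the shift along the world's x, y, z in m, then the turn, a rotation vector about the world's x, y, z in rad, then the finger opening in m, from 0 to 0.0854. A call has 1 to 20 rows; each row shifts and turns the commanded pose from where the row before left it; what a row does not reach is not made up. A row lasts 1/12 s, in which the tool goes at most 41.7 mm and 7.16 degrees, less where a joint would pass 70% of its speed; a pose out of reach is approached as far as the arm can. A call with a gripper value outside its range is refused whole. The fingers move at their own pace and stop on an object; "newtons" is the grip in N (left out, the last holds). Time passes only in rows, so rows that do not move let the fingers close. It gives the time, the measured TCP pose, the force and the opening at its end, in the units of the state.
- manip.get_state(): the state, without advancing time (a new reading comes with each control period).
- manip.get_image(name): name is "scene" or "top" or "wrist"; returns a dict with "color" (420x560x3 uint8, red, green, blue), "fx", "fy", "cx", "cy" (pixels), "R" (3x3) and "t" (3): a world point X has camera coordinates R X + t; the wrist camera has in their place "tool_from_camera" (4x4, takes a point from camera to tool coordinates, whose origin is the TCP and whose axes are the flange's). Camera axes: x right, y down, z forward; pixel columns grow to the right and rows downward; lengths in m; the calibration is good to about 2 mm. A picture is of the moment at which its call begins: read the wrist's pose just before it. There is no depth.
- manip.sign_off(): hands the job in, once; it reports no verdict.
The state is a dict: "clock": time; "qpos": joint angles; "qd": joint speeds; "effort": joint torques, N m; "position": TCP position; "ee_rot": TCP orientation; "contact_force": force on the tool from outside, world axes, zero at the start; "moment": the same for the moment, N m; "width": finger opening in m.
Only numpy, scipy, OpenCV 4.12 (cv2) and the standard library are available. Lean on these libraries where they do the work, as an engineer would, in place of code of your own. Each camera call takes 0.05 s, during which the arm holds its last target.

## Working session

There is one attempt and no reset: what is moved stays moved. The work goes in short steps, Python scripts to look and compute and a tool call to move; the robot and the scene stay as the last step left them, time stands still between calls to the robot, and variables do not carry over. Pictures are saved under pics/ and viewed, and the job is handed in when it is done.

Besides the shell and the picture viewer there is one more tool, called after ">>>" as name(argument=value, ...) on one line, values as JSON. move_arm: Moves the arm, as the interface text tells. Its arguments: {"type":"object","properties":{"series":{"type":"array"},"newtons":{"type":"number"}},"required":["series"]}

```bash
mkdir -p pics; cat > h.py <<'E'
import numpy as np, cv2, pickle
from rig import manip
def snap(name,fn):
    s=manip.get_state(); im=manip.get_image(name)
    cv2.imwrite('pics/'+fn+'.png',cv2.cvtColor(im['color'],cv2.COLOR_RGB2BGR))
    im['state']=s; pickle.dump(im,open('pics/'+fn+'.pkl','wb')); return im
def load(fn): return pickle.load(open('pics/'+fn+'.pkl','rb'))
def cam(im):
    if 'R' in im and im.get('R') is not None: return np.array(im['R']),np.array(im['t'])
    T=np.array(im['tool_from_camera']); q=im['state']['ee_rot']
    from scipy.spatial.transform import Rotation as Ro
    Rw=Ro.from_quat([q[1],q[2],q[3],q[0]]).as_matrix(); p=np.array(im['state']['position'])
    Rc=Rw@T[:3,:3]; tc=Rw@T[:3,3]+p
    return Rc.T,-Rc.T@tc
def ray(im,u,v,z):
    R,t=cam(im); d=R.T@np.array([(u-im['cx'])/im['fx'],(v-im['cy'])/im['fy'],1]); c=-R.T@t
    return c+d*(z-c[2])/d[2]
def proj(im,X):
    R,t=cam(im); c=R@np.array(X)+t; return np.array([im['fx']*c[0]/c[2]+im['cx'],im['fy']*c[1]/c[2]+im['cy']])
def crop(fn,out,u0,v0,w,h,k):
    a=cv2.imread('pics/'+fn+'.png')[v0:v0+h,u0:u0+w]; cv2.imwrite('pics/'+out+'.png',cv2.resize(a,None,fx=k,fy=k,interpolation=cv2.INTER_CUBIC))
E
python3 - <<'E'
from h import *
for n in ['scene','top','wrist']:
    im=snap(n,n+'0'); print(n,im['fx'],im['cx'],im['cy']); R,t=cam(im); print(-R.T@t,R.round(3).tolist())
print(manip.get_state())
E
```

```text
scene 416.75082692500087 279.89245319851943 210.2197822068262
[1.14355952 0.4191338  0.65166502] [[-0.583, 0.812, -0.013], [0.517, 0.358, -0.777], [-0.627, -0.46, -0.629]]
top 516.8202578860033 280.94269514807183 214.29904915541542
[ 0.43024255 -0.01917204  1.33254746] [[-0.002, -1.0, -0.004], [-0.993, 0.002, -0.121], [0.121, 0.003, -0.993]]
wrist 355.25448384513913 277.54730247077765 209.18982006829205
[0.09647131 0.57143728 0.37283322] [[0.298, 0.955, -0.002], [0.908, -0.283, 0.309], [0.294, -0.094, -0.951]]
{'clock': 0.15, 'qpos': array([ 1.14702349e+00,  2.76433920e-01,  1.50584734e+00, -2.53265357e-06,
        1.36068747e+00, -1.21013697e-01]), 'qd': array([ 1.96834397e-03, -2.26568502e-03, -2.74454002e-03,  1.54965011e-03,
        2.21961619e-03,  4.44424225e-05]), 'effort': array([ 1.30763277e-03, -4.17146623e+01, -2.46032935e+01, -8.25021289e-05,
        7.65925302e-03, -9.16678573e-06]), 'position': array([0.17129564, 0.54849532, 0.24164543]), 'ee_rot': array([-1.83915729e-04,  1.50801773e-01,  9.88563782e-01, -6.63004927e-04]), 'contact_force': array([-0.00088286, -0.04988453,  0.31115205]), 'moment': array([-0.02179258, -0.00231722,  0.03825925]), 'width': 0.08524651026041263}
```

View pics/scene0.png

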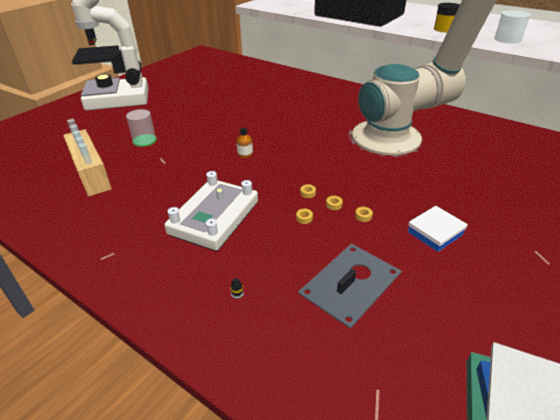

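View pics/top0.png

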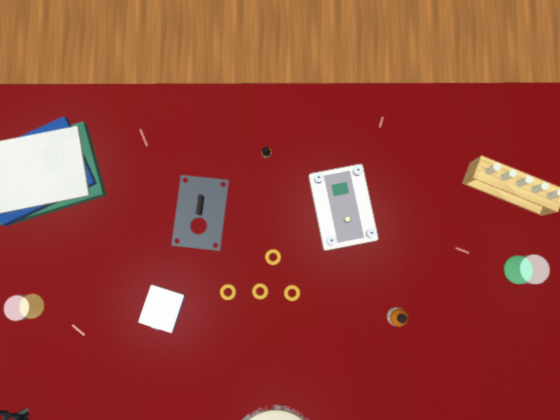

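View pics/wrist0.png

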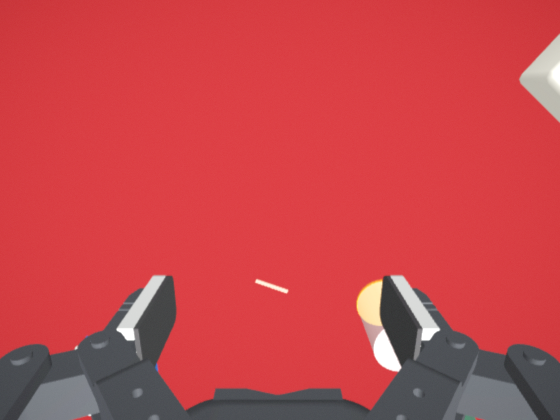

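The top view shows the base at about (343,207), the plate at (200,213) and four rings. The ring at (273,257) is the farthest from the robot. I'll enlarge these next.

```bash
python3 - <<'E'
from h import *
crop('top0','c1',300,155,90,100,6); crop('top0','c2',165,165,75,95,6); crop('top0','c3',210,240,100,70,6)
im=load('top0')
for p in [(273,257),(228,292),(260,291),(292,293)]:
    X=ray(im,*p,0.016); print(p,X.round(3),np.hypot(*X[:2]).round(3))
E
```

```text
(273, 257) [0.481 0.006 0.016] 0.481
(228, 292) [0.393 0.119 0.016] 0.411
(260, 291) [0.396 0.039 0.016] 0.398
(292, 293) [ 0.391 -0.042  0.016] 0.393
```

View pics/c1.png

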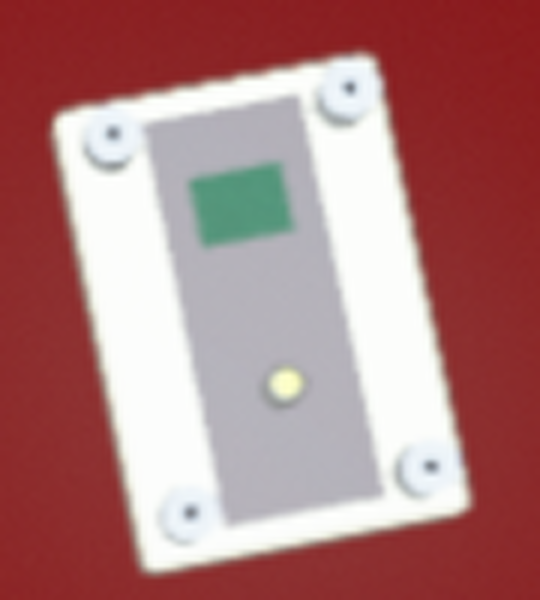

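View pics/c2.png

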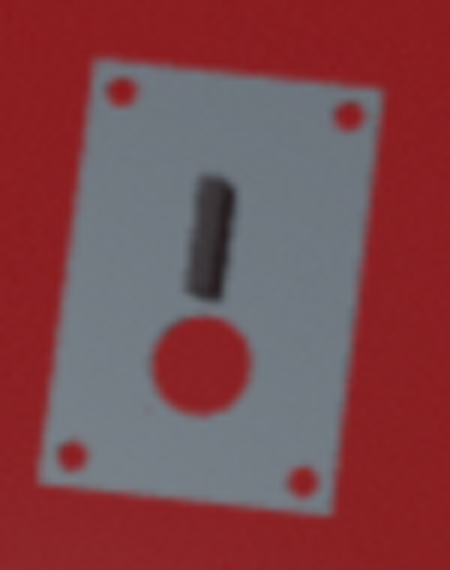

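View pics/c3.png

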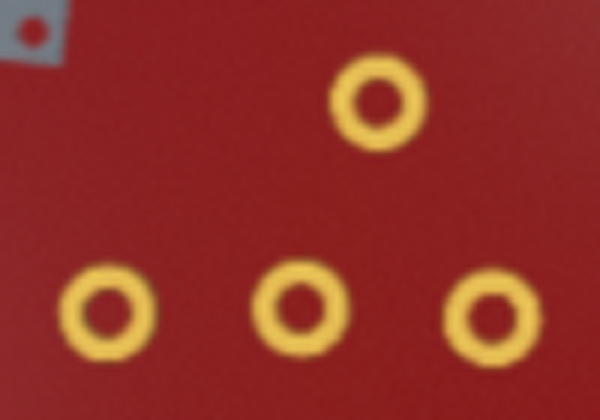

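```bash
cat > fit.py <<'E'
from h import *
def rigid(L,W):
    L=np.array(L);W=np.array(W)[:,:2];a=L-L.mean(0);b=W-W.mean(0)
    th=np.arctan2((a[:,0]*b[:,1]-a[:,1]*b[:,0]).sum(),(a*b).sum())
    R=np.array([[np.cos(th),-np.sin(th)],[np.sin(th),np.cos(th)]])
    t=W.mean(0)-R@L.mean(0); return th,t,R,W-(L@R.T+t)
E
python3 - <<'E'
from fit import *
im=load('top0')
f=lambda p,o:((p[0]+.5)/6+o[0]-.5,(p[1]+.5)/6+o[1]-.5)
# base: image left = +y
pts=[((112,133),(80,50),.07),((348,88),(80,-50),.07),((430,466),(-80,-50),.07),((190,512),(-80,50),.07),((285,384),(-35,0),.064)]
W=[ray(im,*f(p,(300,155)),z) for p,_,z in pts]
th,t,R,r=rigid([np.array(l)/1000 for _,l,_ in pts],W); print('base',th,t,(r*1000).round(1)); print('lamp',R@[-.035,0]+t)
pts=[((121,92),(80,50)),((348,116),(80,-50)),((303,482),(-80,-50)),((72,456),(-80,50)),((202,365),(-35,0))]
W=[ray(im,*f(p,(165,165)),.002) for p,_ in pts]
th,t,R,r=rigid([np.array(l)/1000 for _,l in pts],W); print('plate',th,t,(r*1000).round(1)); print('bar',R@[.018,0]+t)
print('collar',ray(im,*f((378,103),(210,240)),.012))
print('objective',ray(im,266,152,.042),'bottle',ray(im,401,318,.085),'box',ray(im,161,309,.032))
E
```

```text
base 0.18910916344251089 [ 0.60825503 -0.17162439] [[ 0.1 -0.1]
 [ 0.   0.2]
 [-0.  -0.1]
 [ 0.2 -0.1]
 [-0.3  0.2]]
lamp [ 0.573879   -0.17820383]
plate -0.1104120789656629 [0.59841761 0.19609918] [[-0.  -0. ]
 [ 0.1  0.2]
 [-0.3  0.1]
 [ 0.1  0.2]
 [ 0.1 -0.4]]
bar [0.616308   0.19411579]
collar [0.48201009 0.00693961 0.012     ]
objective [0.74763142 0.02314118 0.042     ] bottle [ 0.33359868 -0.29908609  0.085     ] box [0.35248322 0.28350129 0.032     ]
```

>>> move_arm(series=[[[0.0156,-0.0271,-0.004,0,0,0.0245,0.085],[0.0156,-0.0271,-0.004,0,0,0.0245,0.085],[0.0156,-0.0271,-0.004,0,0,0.0245,0.085],[0.0156,-0.0271,-0.004,0,0,0.0245,0.085],[0.0156,-0.0271,-0.004,0,0,0.0245,0.085],[0.0156,-0.0271,-0.004,0,0,0.0245,0.085],[0.0156,-0.0271,-0.004,0,0,0.0245,0.085],[0.0156,-0.0271,-0.004,0,0,0.0245,0.085],[0.0156,-0.0271,-0.004,0,0,0.0245,0.085],[0.0156,-0.0271,-0.004,0,0,0.0245,0.085],[0.0156,-0.0271,-0.004,0,0,0.0245,0.085],[0.0156,-0.0271,-0.004,0,0,0.0245,0.085],[0.0156,-0.0271,-0.004,0,0,0.0245,0.085],[0.0156,-0.0271,-0.004,0,0,0.0245,0.085],[0.0156,-0.0271,-0.004,0,0,0.0245,0.085],[0.0156,-0.0271,-0.004,0,0,0.0245,0.085],[0.0156,-0.0271,-0.004,0,0,0.0245,0.085],[0.0156,-0.0271,-0.004,0,0,0.0245,0.085],[0.0156,-0.0271,-0.004,0,0,0.0245,0.085],[0.0156,-0.0271,-0.004,0,0,0.0245,0.085]]], newtons=40)

```text
clock: 1.82
position: [0.4838, 0.0054, 0.162]
ee_rot: [-0.0, -0.094, 0.996, 0.0]
contact_force: [0.3, 0.9, 0.6]
width: 0.085
```

>>> move_arm(series=[[[0,0,0,0,0,0,0.085],[0,0,0,0,0,0,0.085]]])

```text
clock: 1.98
position: [0.4837, 0.0057, 0.1617]
ee_rot: [-0.001, -0.092, 0.996, 0.0]
contact_force: [-1.1, 0.1, -0.1]
width: 0.0853
```

```bash
python3 - <<'E'
from h import *
im=snap('wrist','w1'); s=im['state']; print(s['clock'],s['position'],s['ee_rot'],s['qpos'])
q=s['ee_rot']; from scipy.spatial.transform import Rotation as Ro
R=Ro.from_quat([q[1],q[2],q[3],q[0]]).as_matrix(); print(R.round(3), np.degrees(np.arctan2(R[1,1],R[0,1])))
print(proj(im,(.482,.007,.016)))
E
```

```text
1.9833 [0.48373651 0.00568807 0.16174301] [-6.32827781e-04 -9.18339511e-02  9.95774089e-01  2.97826532e-04] [-1.32416069e-01  2.02855167e-01  1.82019437e+00  3.32323022e-04
  1.11990961e+00 -1.88728451e+00]
[[-0.983 -0.183 -0.001]
 [-0.183  0.983  0.   ]
 [ 0.001  0.001 -1.   ]] 100.53822159309927
[280.71331947 194.55580008]
```

View pics/w1.png

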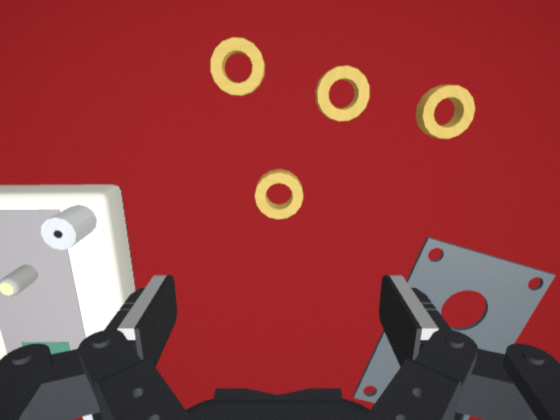

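```bash
python3 - <<'E'
from h import *
im=load('w1'); print(ray(im,279,194.5,.012),ray(im,10,288,.064),proj(im,(.5739,-.1782,.064)))
E
```

```text
[0.4832971  0.00584889 0.012     ] [ 0.57463976 -0.177024    0.064     ] [  8.30103147 286.85811436]
```

>>> move_arm(series=[[[-0.0017,0.0013,-0.02,0,0,0.003,0.085],[0,0,-0.026,0,0,0,0.085],[0,0,-0.026,0,0,0,0.085],[0,0,-0.026,0,0,0,0.085],[0,0,-0.02,0,0,0,0.08],[0,0,-0.016,0,0,0,0.07],[0,0,-0.01,0,0,0,0.065],[0,0,-0.0045,0,0,0,0.06],[0,0,0,0,0,0,0.05],[0,0,0,0,0,0,0.03],[0,0,0,0,0,0,0.03],[0,0,0,0,0,0,0.03],[0,0,0,0,0,0,0.03],[0,0,0,0,0,0,0.03]]], newtons=40)

```text
clock: 3.2
position: [0.4824, 0.0083, 0.0146]
ee_rot: [0.001, -0.095, 0.995, 0.0]
contact_force: [-0.5, 1.2, 3.8]
width: 0.0378
```

>>> move_arm(series=[[[0,0,0.01,0,0,0,0.03],[0,0,0.02,0,0,0,0.03],[0,0,0.03,0,0,0,0.03],[0,0,0.03,0,0,0,0.03],[0,0,0.01,0,0,0,0.03],[0,0,0,0,0,0,0.03],[0,0,0,0,0,0,0.03]]])

```text
clock: 3.78
position: [0.4818, 0.0081, 0.1141]
ee_rot: [0.001, -0.095, 0.995, -0.0]
contact_force: [-0.1, 0.2, -1.2]
width: 0.038
```

```bash
python3 - <<'E'
from h import *
im=snap('wrist','w2'); s=im['state']; print(s['clock'],s['position'],s['ee_rot'],s['width'],s['contact_force'])
crop('w2','w2c',180,150,200,150,4)
snap('top','top2');crop('top2','t2c',240,210,60,60,8)
E
```

```text
3.7833 [0.48182222 0.00807025 0.11412564] [ 5.68775768e-04 -9.49064164e-02  9.95486029e-01 -1.23878658e-04] 0.037953415025870726 [-0.11830871  0.20405928 -1.19015962]
```

View pics/w2.png

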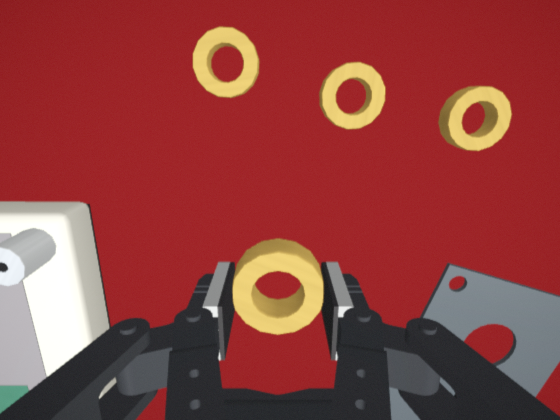

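View pics/w2c.png

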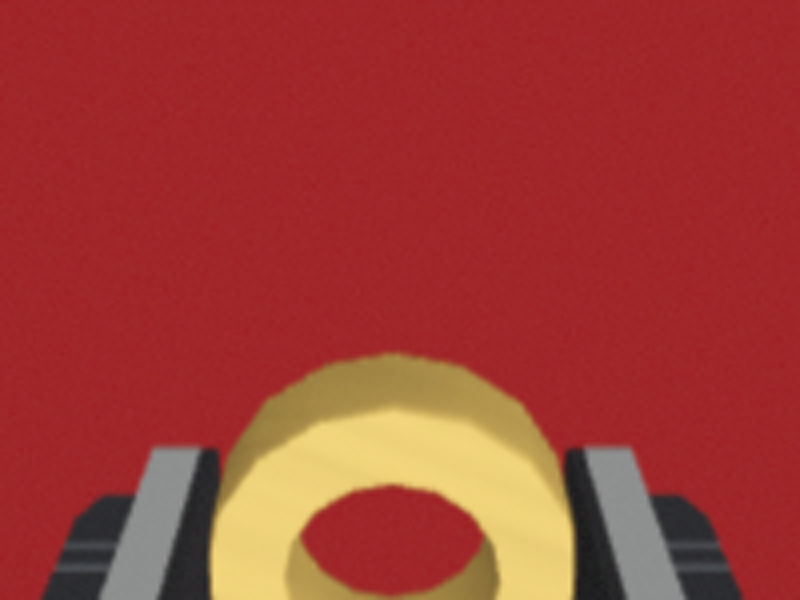

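```bash
cat > ov.py <<'E'
from h import *
def overlay(fn,out,circs,box,k):
    im=load(fn); a=cv2.cvtColor(im['color'],cv2.COLOR_RGB2BGR); u0,v0,w,h=box
    a=cv2.resize(a[v0:v0+h,u0:u0+w],None,fx=k,fy=k,interpolation=cv2.INTER_CUBIC)
    for c,r,col in circs:
        p=[((proj(im,np.array(c)+r*np.array([np.cos(t),np.sin(t),0]))-[u0,v0]+.5)*k-.5) for t in np.linspace(0,2*np.pi,60)]
        cv2.polylines(a,[np.int32(np.round(p))],True,col,1)
    cv2.imwrite('pics/'+out+'.png',a)
E
python3 - <<'E'
from ov import *
im=load('w2'); p=im['state']['position']; z=p[2]-.0066+.008
c=(p[0],p[1],z)
overlay('w2','o2',[(c,.02,(255,0,0)),(c,.011,(255,0,0)),((p[0],p[1],z-.016),.011,(0,255,0))],(210,220,140,130),5)
E
```

```text
(no output)
```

View pics/o2.png

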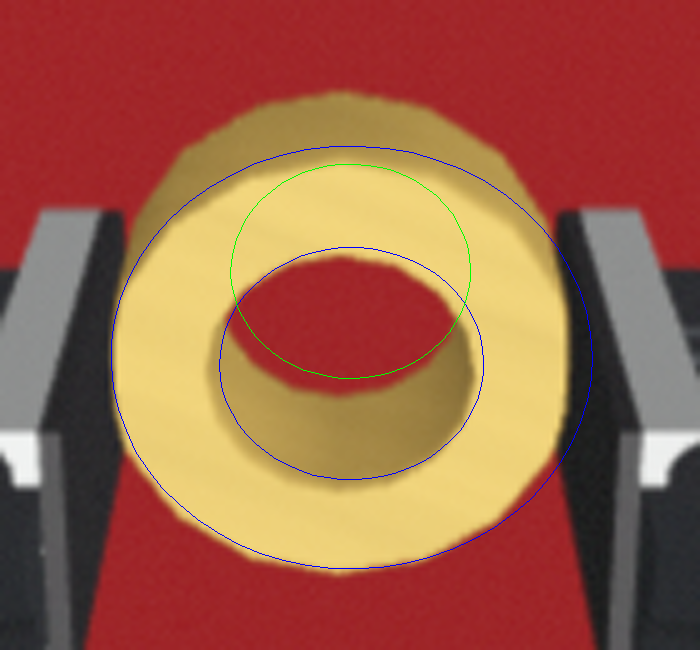

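>>> move_arm(series=[[[0.0046,-0.0093,0,0,0,0,0.03],[0.0092,-0.0186,0,0,0,0,0.03],[0.0092,-0.0186,0,0,0,0,0.03],[0.0092,-0.0186,0,0,0,0,0.03],[0.0092,-0.0186,0,0,0,0,0.03],[0.0092,-0.0186,0,0,0,0,0.03],[0.0092,-0.0186,0,0,0,0,0.03],[0.0092,-0.0186,0,0,0,0,0.03],[0.0092,-0.0186,0,0,0,0,0.03],[0.0092,-0.0186,0,0,0,0,0.03],[0.0046,-0.0093,-0.01,0,0,0,0.03],[0,0,-0.01,0,0,0,0.03],[0,0,-0.004,0,0,0,0.03],[0,0,0,0,0,0,0.03],[0,0,0,0,0,0,0.03]]])

```text
clock: 5.13
position: [0.5725, -0.1764, 0.0887]
ee_rot: [-0.001, -0.095, 0.995, 0.001]
contact_force: [-0.8, -0.3, -0.9]
width: 0.0376
```

```bash
python3 - <<'E'
from ov import *
im=snap('wrist','w3'); s=im['state']; p=s['position']; print(s['clock'],p,s['ee_rot'],s['width'])
z=p[2]-.0066
overlay('w3','o3',[((.5739,-.1782,.064),.008,(255,0,0)),((p[0],p[1],z+.008),.011,(0,255,0))],(210,220,140,130),5)
snap('scene','s3');crop('s3','s3c',160,150,110,100,6)
E
```

```text
5.1333 [ 0.57245939 -0.17641044  0.08867304] [-1.35266964e-03 -9.53399252e-02  9.95443359e-01  9.93475351e-04] 0.03758764755065883
```

View pics/o3.png

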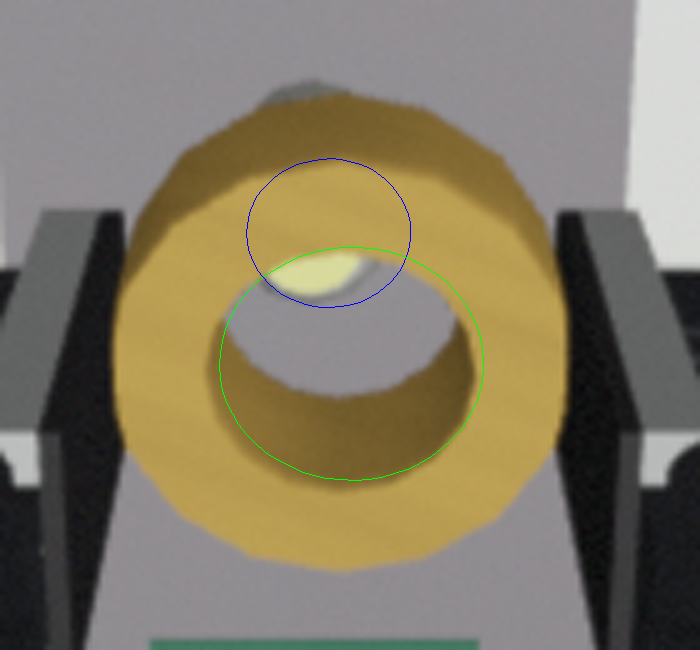

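View pics/s3c.png

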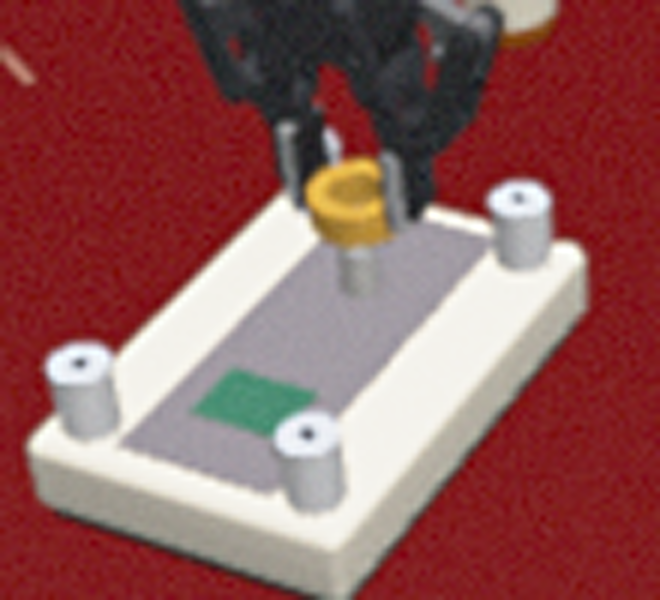

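View pics/w3.png

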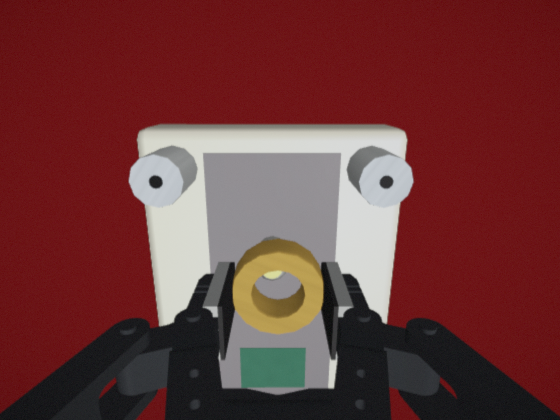

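```bash
python3 - <<'E'
from ov import *
im=load('w3'); 
c,s=np.cos(.1891),np.sin(.1891); R=np.array([[c,-s],[s,c]]); t=np.array([.60825,-.17162])
for l,px in [((-.08,-.05),(155,182)),((-.08,.05),(386,182))]:
    print(proj(im,[*(R@l+t),.07]),px, (ray(im,*px,.07)[:2]-(R@l+t))*1000)
print(manip.get_state()['position'])
crop('w3','w3c',120,140,300,110,2.6)
overlay('w3','o3b',[((*(R@[-.08,-.05]+t),.07),.012,(255,0,0)),((*(R@[-.08,.05]+t),.07),.012,(255,0,0))],(120,120,310,170),2.5)
E
```

```text
[159.391897  178.4257456] (155, 182) [ 1.94387124 -1.7239929 ]
[390.88705537 178.79680841] (386, 182) [ 1.76917151 -1.67533717]
[ 0.57346948 -0.1768599   0.08992141]
```

View pics/o3b.png

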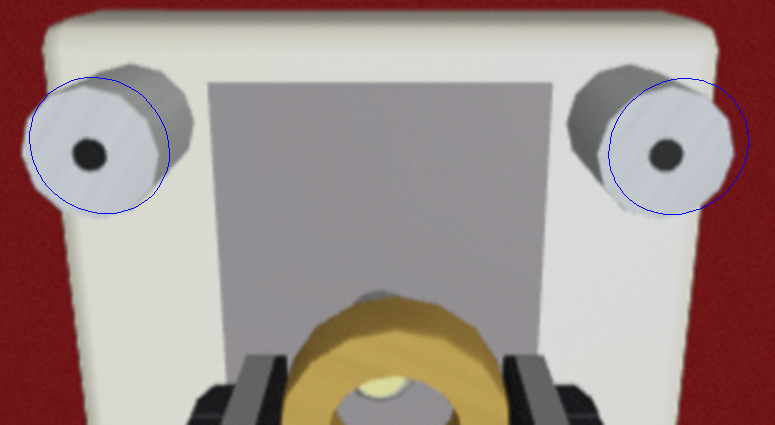

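>>> move_arm(series=[[[0.0022,-0.0027,0,0,0,0,0.03],[0,0,0,0,0,0,0.03],[0,0,0,0,0,0,0.03]]])

```text
clock: 5.48
position: [0.5764, -0.1806, 0.0904]
ee_rot: [0.001, -0.095, 0.995, -0.0]
contact_force: [0.4, 0.8, -0.1]
width: 0.0377
```

```bash
python3 - <<'E'
from ov import *
im=snap('wrist','w4'); s=im['state']; p=s['position']; print(s['clock'],p,s['ee_rot'],s['width'])
crop('w4','w4b',120,120,310,170,2.5); crop('w4','w4c',210,220,140,130,5)
snap('top','t4');crop('t4','t4c',300,155,90,100,6)
E
```

```text
5.4833 [ 0.57641588 -0.18055233  0.09041269] [ 5.38764726e-04 -9.51016800e-02  9.95467381e-01 -2.70521498e-04] 0.03772827599792627
```

View pics/w4b.png

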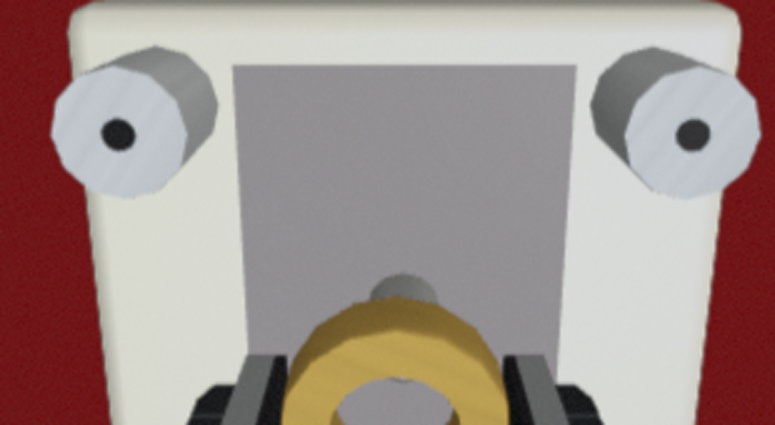

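View pics/w4c.png

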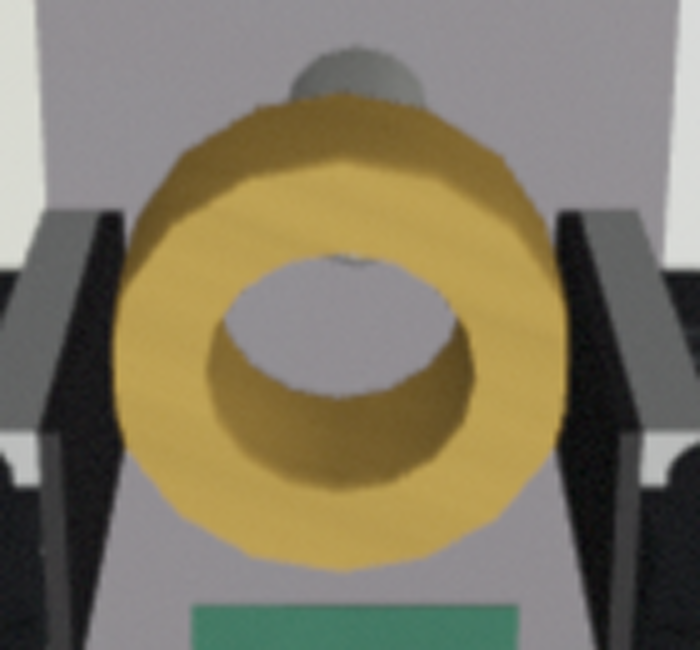

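View pics/t4c.png

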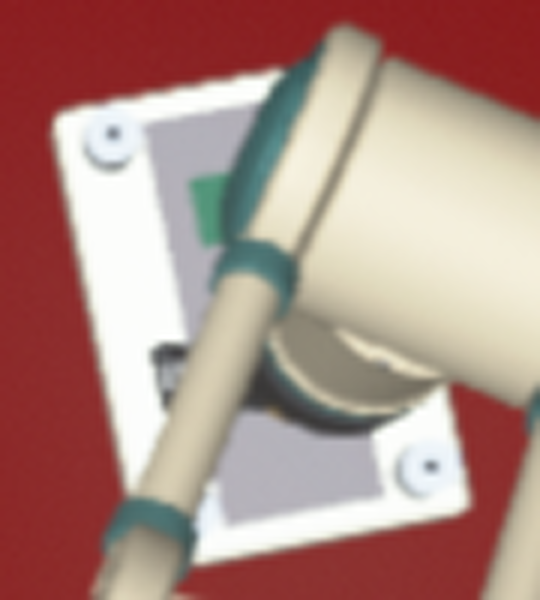

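>>> move_arm(series=[[[0,0,0,0,0,0,0.03],[0,0,0,0,0,0,0.03],[0,0,0,0,0,0,0.03],[0,0,0,0,0,0,0.03]]])

```text
clock: 5.92
position: [0.5759, -0.1805, 0.0898]
ee_rot: [-0.0, -0.095, 0.995, 0.0]
contact_force: [0.6, 0.0, -0.7]
width: 0.0379
```

```bash
python3 - <<'E'
from ov import *
for i in range(4):
    im=snap('wrist','w5_%d'%i); s=im['state']; p=s['position']; print(s['clock'],p.round(4),s['qd'].round(3))
crop('w5_0','w5b',120,120,310,170,2.5);crop('w5_3','w5c',120,120,310,170,2.5)
E
```

```text
5.9167 [ 0.5759 -0.1805  0.0898] [ 0.     0.002  0.    -0.    -0.     0.001]
5.9667 [ 0.576  -0.1805  0.0898] [ 0.001 -0.001 -0.    -0.001  0.    -0.001]
6.0167 [ 0.576  -0.1805  0.0898] [ 0.001 -0.     0.     0.    -0.001  0.   ]
6.0667 [ 0.576  -0.1806  0.0898] [0.    0.    0.001 0.    0.    0.002]
```

View pics/w5b.png

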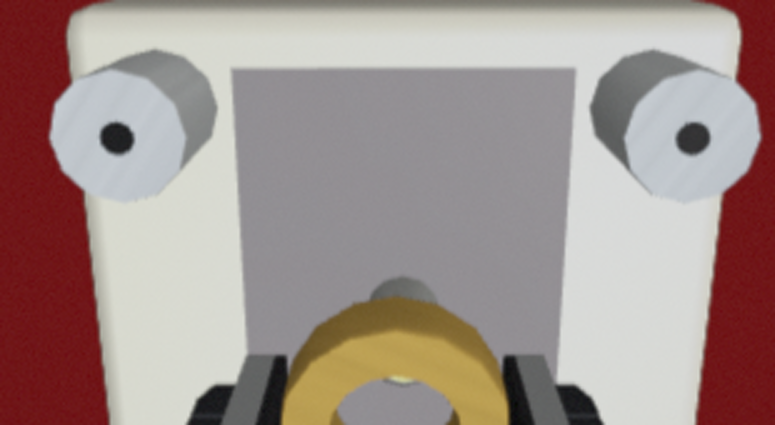

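View pics/w5c.png

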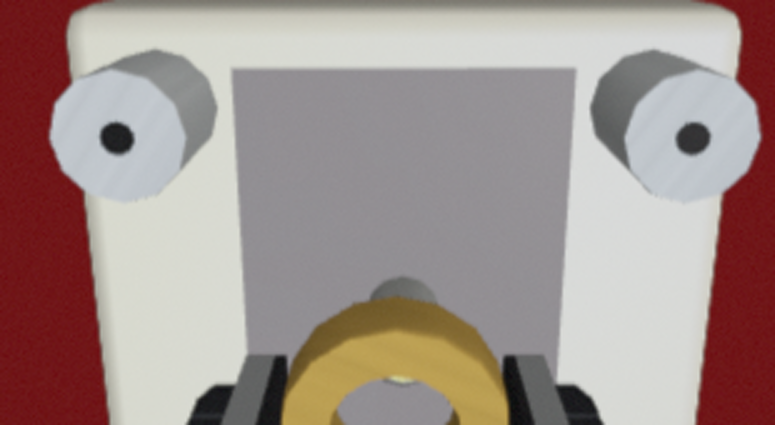

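```bash
python3 - <<'E'
from ov import *
im=load('w5_3'); p=im['state']['position']
c,s=np.cos(.1891),np.sin(.1891); R=np.array([[c,-s],[s,c]]); t=np.array([.60825,-.17162])
d=[]
for l,px in [((-.08,-.05),(166.8,174.9)),((-.08,.05),(396.9,174.9))]:
    e=ray(im,*px,.07)[:2]-(R@l+t); d.append(e); print(e*1000)
# lamp relative in wrist frame; collar: bore ellipse measure
lamp=R@[-.035,0]+t+np.mean(d,0)
for dx in (0,):
  z=p[2]-.0066+.008
  J=np.array([-.187,.982]);D=np.array([.982,.187])
  cc=p[:2]-.0009*J+.0009*D
  print('lamp',lamp,'collar',cc,'shift',(lamp-cc)*1000)
  overlay('w5_3','o5',[((*lamp,.064),.008,(255,0,0)),((*lamp,.04),.008,(255,0,255)),((*cc,z),.011,(0,255,0)),((*cc,z),.02,(0,255,0)),((*cc,z-.016),.011,(0,255,0))],(210,220,140,130),5)
E
```

```text
[ 1.66147563 -1.45456493]
[ 1.57830836 -1.73030272]
lamp [ 0.57549381 -0.17979156] collar [ 0.5770113  -0.18126564] shift [-1.51749451  1.47408527]
```

View pics/o5.png

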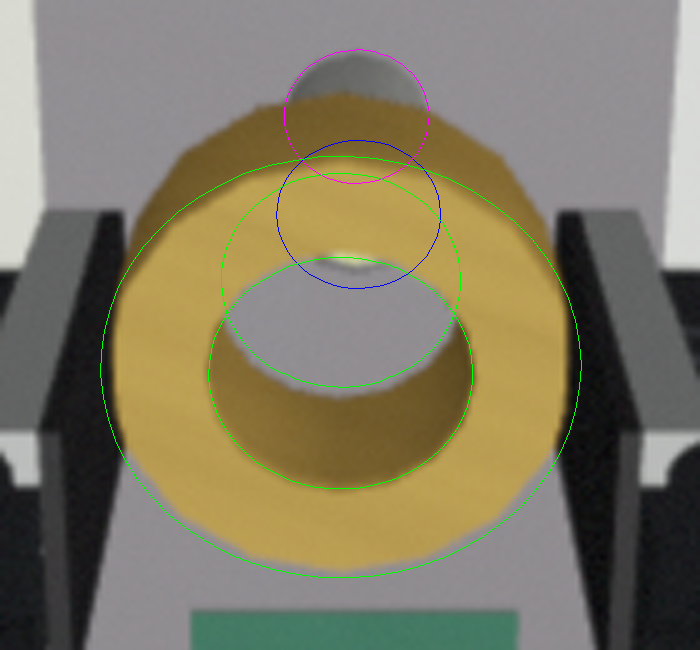

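>>> move_arm(series=[[[-0.0017,0.0014,0,0,0,0,0.03],[0,0,0,0,0,0,0.03],[0,0,-0.005,0,0,0,0.03],[0,0,-0.005,0,0,0,0.03],[0,0,-0.004,0,0,0,0.03],[0,0,-0.002,0,0,0,0.03],[0,0,0,0,0,0,0.03],[0,0,0,0,0,0,0.03],[0,0,0,0,0,0,0.03]]])

```text
clock: 6.87
position: [0.5744, -0.1792, 0.0739]
ee_rot: [0.0, -0.095, 0.995, 0.0]
contact_force: [0.6, -0.5, -0.5]
width: 0.038
```

```bash
python3 - <<'E'
from ov import *
im=snap('wrist','w6'); s=im['state']; p=s['position']; print(s['clock'],p,s['contact_force'],s['width'])
crop('w6','w6c',210,220,140,130,5)
E
```

```text
6.8667 [ 0.57440601 -0.17917384  0.07385183] [ 0.60999788 -0.46868847 -0.5007662 ] 0.03804661259425856
```

View pics/w6c.png

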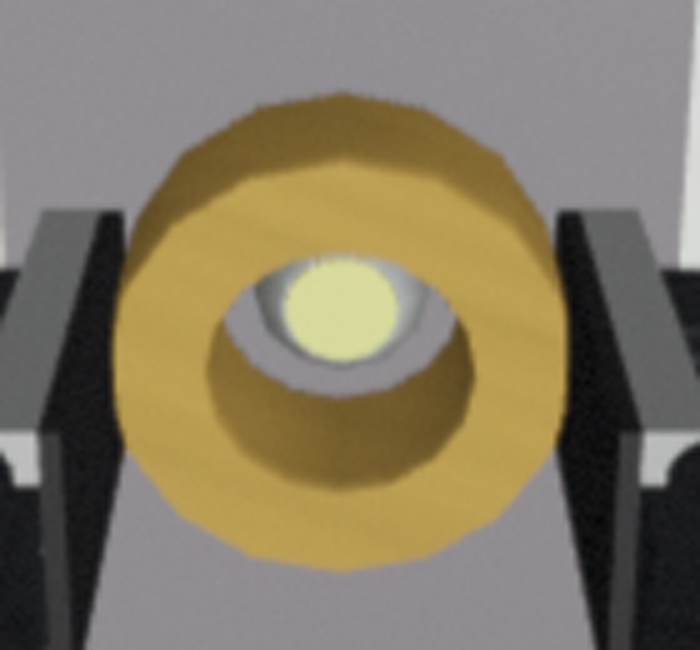

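The dot is centred in the bore at (341,310) in the crop, and the post is inside it. I'll lower the collar and release it.

>>> move_arm(series=[[[0,0,-0.005,0,0,0,0.03],[0,0,-0.006,0,0,0,0.03],[0,0,-0.005,0,0,0,0.03],[0,0,-0.003,0,0,0,0.03],[0,0,0,0,0,0,0.03],[0,0,0,0,0,0,0.03],[0,0,0,0,0,0,0.03],[0,0,0,0,0,0,0.03]]])

```text
clock: 7.58
position: [0.5741, -0.179, 0.0547]
ee_rot: [-0.0, -0.095, 0.995, 0.0]
contact_force: [-0.6, 1.1, 0.9]
width: 0.0379
```

Now I'll open to 60 mm and check.

>>> move_arm(series=[[[0,0,0,0,0,0,0.045],[0,0,0,0,0,0,0.055],[0,0,0,0,0,0,0.06],[0,0,0,0,0,0,0.06],[0,0,0.005,0,0,0,0.06],[0,0,0.015,0,0,0,0.06],[0,0,0.03,0,0,0,0.06],[0,0,0.03,0,0,0,0.06],[0,0,0.02,0,0,0,0.06],[0,0,0,0,0,0,0.06],[0,0,0,0,0,0,0.07],[0,0,0,0,0,0,0.07],[0,0,0,0,0,0,0.07]]])

```text
clock: 8.67
position: [0.5733, -0.1787, 0.1534]
ee_rot: [-0.001, -0.095, 0.995, 0.001]
contact_force: [-0.3, -0.0, -0.6]
width: 0.0702
```

```bash
python3 - <<'E'
from ov import *
im=snap('wrist','w7'); s=im['state']; p=s['position']; print(s['clock'],p,s['contact_force'],s['width'])
snap('scene','s7');crop('s7','s7c',160,150,110,100,6)
E
```

```text
8.6667 [ 0.57327704 -0.17868954  0.15337347] [-0.29184371 -0.04581961 -0.62747898] 0.07016681566576927
```

View pics/w7.png

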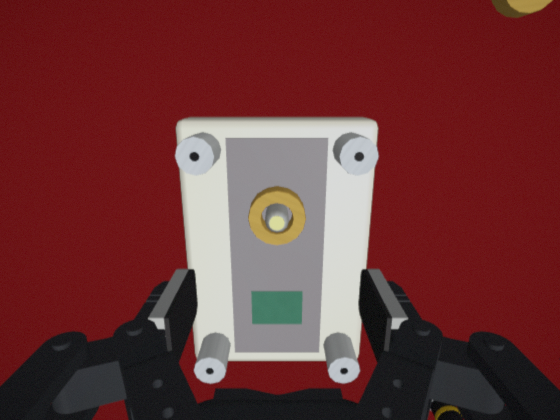

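View pics/s7c.png

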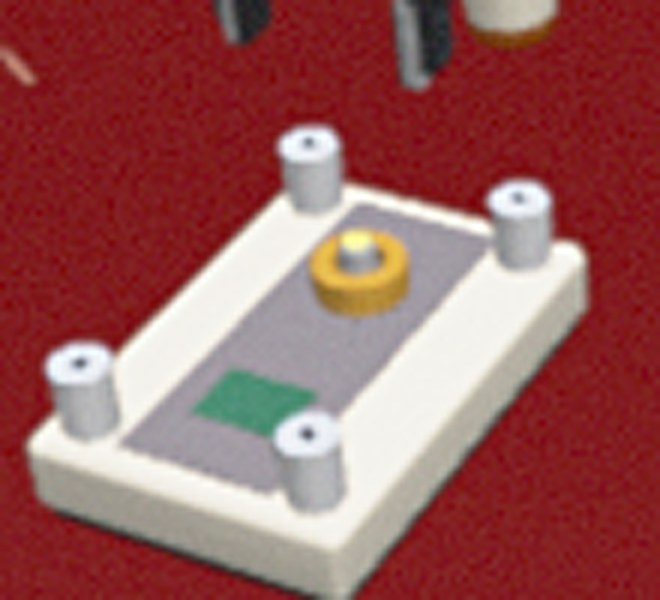

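>>> move_arm(series=[[[0.0018,0.0156,0,0,0,-0.0125,0.085],[0.0036,0.0311,0,0,0,-0.025,0.085],[0.0036,0.0311,0,0,0,-0.025,0.085],[0.0036,0.0311,0,0,0,-0.025,0.085],[0.0036,0.0311,0,0,0,-0.025,0.085],[0.0036,0.0311,0,0,0,-0.025,0.085],[0.0036,0.0311,0,0,0,-0.025,0.085],[0.0036,0.0311,0,0,0,-0.025,0.085],[0.0036,0.0311,0,0,0,-0.025,0.085],[0.0036,0.0311,0,0,0,-0.025,0.085],[0.0036,0.0311,0,0,0,-0.025,0.085],[0.0036,0.0311,0,0,0,-0.025,0.085],[0.0018,0.0156,0,0,0,-0.0115,0.085],[0,0,0,0,0,0,0.085],[0,0,0,0,0,0,0.085],[0,0,0,0,0,0,0.085],[0,0,0,0,0,0,0.085]]])

```text
clock: 10.18
position: [0.6172, 0.1929, 0.1544]
ee_rot: [-0.0, 0.055, 0.998, -0.0]
contact_force: [0.1, -0.6, 0.4]
width: 0.0849
```

```bash
python3 - <<'E'
from ov import *
im=snap('wrist','w8'); s=im['state']; p=s['position']; print(s['clock'],p,s['ee_rot'],s['qpos'])
E
```

```text
10.1833 [0.6172338  0.19288539 0.15436171] [-4.96280795e-04  5.48759951e-02  9.98492979e-01 -3.86174248e-04] [ 1.95634615e-01  4.38557361e-01  1.47668419e+00 -5.33269167e-04
  1.22750420e+00 -1.26517476e+00]
```

View pics/w8.png

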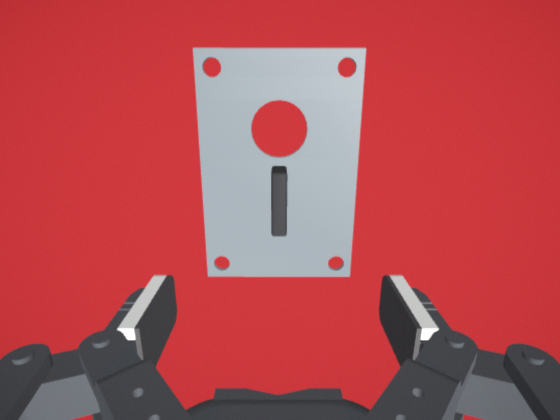

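```bash
python3 - <<'E'
from fit import *
im=load('w8')
px=[((212,67),(-80,-50)),((347,67),(-80,50)),((222,263),(80,-50)),((336,263),(80,50)),((279,128.5),(-35,0))]
W=[ray(im,*p,.003) for p,_ in px]
th,t,R,r=rigid([np.array(l)/1000 for _,l in px],W); print('plate',th,t,(r*1000).round(1)); print('bar',R@[.018,0]+t)
im=load('w7')
px=[((194,156),(-80,-50)),((359,156),(-80,50)),((210,371),(80,-50)),((344,371),(80,50))]
W=[ray(im,*p,.07) for p,_ in px]
th,t,R,r=rigid([np.array(l)/1000 for _,l in px],W); print('base',th,t,(r*1000).round(1)); print('lamp',R@[-.035,0]+t)
E
```

```text
plate -0.11016449682818297 [0.59990857 0.19507675] [[-0.   0.1]
 [-0.1  0.1]
 [ 0.4 -0.2]
 [ 0.3  0.1]
 [-0.5 -0.1]]
bar [0.61779945 0.19309779]
base 0.19118435564393113 [ 0.60991277 -0.17303024] [[-0.2 -0.1]
 [-0.1 -0.1]
 [ 0.   0.2]
 [ 0.3 -0. ]]
lamp [ 0.57555047 -0.17968101]
```

>>> move_arm(series=[[[0,0.001,-0.02,0,0,0,0.085],[0,0,-0.03,0,0,0,0.085],[0,0,-0.03,0,0,0,0.085],[0,0,-0.025,0,0,0,0.075],[0,0,-0.015,0,0,0,0.06],[0,0,-0.009,0,0,0,0.05],[0,0,-0.005,0,0,0,0.04],[0,0,0,0,0,0,0.03],[0,0,0,0,0,0,0.025],[0,0,0,0,0,0,0.02],[0,0,0,0,0,0,0.016],[0,0,0,0,0,0,0.012],[0,0,0,0,0,0,0.005],[0,0,0,0,0,0,0.005],[0,0,0,0,0,0,0.005],[0,0,0,0,0,0,0.005],[0,0,0,0,0,0,0.005],[0,0,0,0,0,0,0.005]]], newtons=80)

```text
clock: 11.73
position: [0.6182, 0.195, 0.0223]
ee_rot: [0.001, 0.054, 0.999, -0.0]
contact_force: [-1.2, -1.7, 5.6]
width: 0.0103
```

```bash
python3 - <<'E'
from ov import *
im=snap('wrist','w9'); s=im['state']; p=s['position']; print(s['clock'],p,s['ee_rot'],s['width'],s['contact_force'],s['moment'])
E
```

```text
11.7333 [0.61822412 0.19495921 0.02225508] [ 1.08715651e-03  5.41058847e-02  9.98534610e-01 -5.88789567e-05] 0.01033045434710341 [-1.22544915 -1.72512359  5.59649026] [-0.27930984  0.05926578  0.08669277]
```

View pics/w9.png

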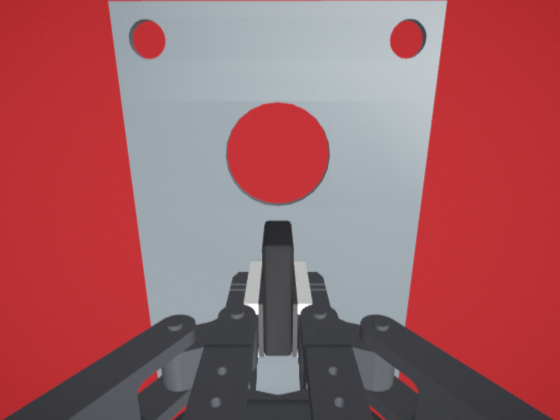

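>>> move_arm(series=[[[0,0,0.004,0,0,0,0.005],[0,0,0.008,0,0,0,0.005],[0,0,0.012,0,0,0,0.005],[0,0,0.016,0,0,0,0.005],[0,0,0.02,0,0,0,0.005],[0,0,0.02,0,0,0,0.005],[0,0,0.02,0,0,0,0.005],[0,0,0.015,0,0,0,0.005],[0,0,0.01,0,0,0,0.005],[0,0,0.004,0,0,0,0.005],[0,0,0,0,0,0,0.005],[0,0,0,0,0,0,0.005],[0,0,0,0,0,0,0.005],[0,0,0,0,0,0,0.005]]])

```text
clock: 12.95
position: [0.6167, 0.195, 0.1485]
ee_rot: [-0.001, 0.054, 0.999, -0.0]
contact_force: [0.1, 0.4, -2.9]
width: 0.0102
```

```bash
python3 - <<'E'
from ov import *
im=snap('wrist','w10'); s=im['state']; p=s['position']; print(s['clock'],p,s['ee_rot'],s['width'],s['contact_force'],s['moment'])
snap('scene','s10')
E
```

```text
12.95 [0.61672949 0.19499981 0.14846511] [-1.24800258e-03  5.43941706e-02  9.98518721e-01 -2.84965670e-04] 0.010180007887035717 [ 0.10339367  0.36045467 -2.93871062] [-0.00901325 -0.02883627 -0.03468305]
```

View pics/w10.png

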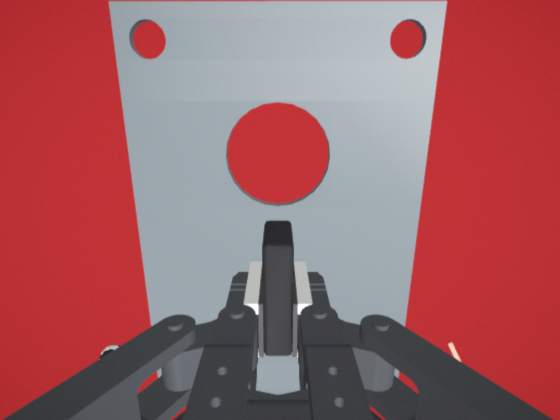

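View pics/s10.png

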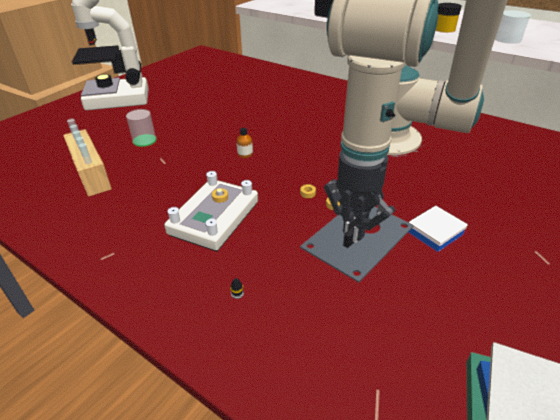

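```bash
python3 - <<'E'
from fit import *
for fn,zz in [('w9',0.003),('w10',None)]:
    im=load(fn); p=im['state']['position']; z=p[2]-.0185 if zz is None else zz
    px=[((147.8,39),(-80,-50)),((408,39),(-80,50)),((278,153.5),(-35,0))]
    W=[ray(im,*q,z) for q,_ in px]
    L=[np.array(l)/1000 for _,l in px]
    th,t,R,r=rigid(L,W); q=im['state']['ee_rot']; yaw=-2*np.arctan2(q[1],q[2])
    print(fn,'plate',th,t,(r*1000).round(1),'toolyaw',yaw); print('bar-tcp',(R@[.018,0]+t-p[:2])*1000)
    from math import cos,sin
    # plate middle in the tool-yaw frame
    c,s=cos(-yaw),sin(-yaw); print('mid in tool', np.array([[c,-s],[s,c]])@(t-p[:2])*1000, 'dth',th-yaw)
E
```

```text
w9 plate -0.10789610034100587 [0.59946612 0.19635333] [[ 0.3 -0.1]
 [ 0.3  0. ]
 [-0.6  0.1]] toolyaw -0.10826470072788344
bar-tcp [-0.86267643 -0.54424567]
mid in tool [-18.79881676  -0.64090903] dth 0.00036860038687756835
w10 plate -0.10849686012876535 [0.59788458 0.19639215] [[ 0.3 -0. ]
 [ 0.3 -0.1]
 [-0.7  0.1]] toolyaw -0.10884214780035137
bar-tcp [-0.95074755 -0.55678064]
mid in tool [-18.88463885  -0.6629783 ] dth 0.0003452876715860226
```

>>> move_arm(series=[[[0.0004,-0.007,0,0,0,0.006,0.005],[0.0008,-0.017,0,0,0,0.014,0.005],[0.0008,-0.024,0,0,0,0.02,0.005],[0.0008,-0.026,0,0,0,0.021,0.005],[0.0008,-0.026,0,0,0,0.021,0.005],[0.0008,-0.026,0,0,0,0.021,0.005],[0.0008,-0.026,0,0,0,0.021,0.005],[0.0008,-0.026,0,0,0,0.022,0.005],[0.0008,-0.026,0,0,0,0.022,0.005],[0.0008,-0.026,0,0,0,0.022,0.005],[0.0008,-0.026,0,0,0,0.022,0.005],[0.0008,-0.026,0,0,0,0.022,0.005],[0.0008,-0.026,0,0,0,0.021,0.005],[0.0008,-0.026,0,0,0,0.021,0.005],[0.0004,-0.018,0,0,0,0.014,0.005],[0.0004,-0.0118,0,0,0,0.0086,0.005],[0,0,0,0,0,0,0.005],[0,0,0,0,0,0,0.005],[0,0,0,0,0,0,0.005],[0,0,0,0,0,0,0.005]]])

```text
clock: 14.72
position: [0.6289, -0.1675, 0.1498]
ee_rot: [-0.0, -0.095, 0.995, 0.0]
contact_force: [-0.2, -0.2, -2.6]
width: 0.0108
```

```bash
python3 - <<'E'
from ov import *
im=snap('wrist','w11'); s=im['state']; p=s['position']; print(s['clock'],p,s['ee_rot'],s['width'],s['contact_force'],s['moment'])
q=s['ee_rot'];print(-2*np.arctan2(q[1],q[2]))
E
```

```text
14.7167 [ 0.62887555 -0.16748689  0.14976654] [-1.65944730e-04 -9.51909210e-02  9.95458933e-01  4.16920091e-04] 0.010829723347254228 [-0.15268369 -0.18064234 -2.55714939] [ 0.04706281 -0.06722981  0.00848873]
0.19067055820538997
```

View pics/w11.png

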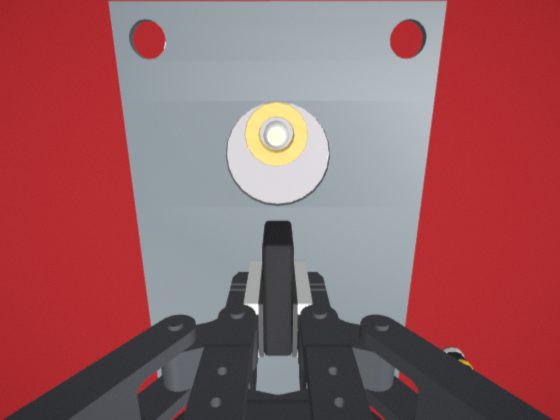

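>>> move_arm(series=[[[-0.0006,-0.0013,-0.006,0,0,0,0.005],[0,0,-0.008,0,0,0,0.005],[0,0,-0.008,0,0,0,0.005],[0,0,-0.008,0,0,0,0.005],[0,0,-0.007,0,0,0,0.005],[0,0,-0.004,0,0,0,0.005],[0,0,-0.002,0,0,0,0.005],[0,0,0,0,0,0,0.005],[0,0,0,0,0,0,0.005],[0,0,0,0,0,0,0.005],[0,0,0,0,0,0,0.005],[0,0,0,0,0,0,0.005]]])

```text
clock: 15.77
position: [0.6287, -0.17, 0.1073]
ee_rot: [0.0, -0.095, 0.995, -0.0]
contact_force: [0.7, 0.3, -3.8]
width: 0.0103
```

```bash
python3 - <<'E'
from ov import *
im=snap('wrist','w12'); s=im['state']; p=s['position']; print(s['clock'],p,s['ee_rot'],s['width'],s['contact_force'],s['moment'])
q=s['ee_rot'];print(-2*np.arctan2(q[1],q[2]))
crop('w12','w12c',100,0,360,210,2.2)
snap('scene','s12');crop('s12','s12c',150,140,120,120,5);snap('top','t12');crop('t12','t12c',295,150,100,110,5)
E
```

```text
15.7667 [ 0.62873035 -0.17001917  0.10730452] [ 3.93677643e-04 -9.47815816e-02  9.95498003e-01 -1.52819903e-04] 0.010261156630294532 [ 0.71909184  0.32961932 -3.80451524] [ 0.04518002 -0.0315039   0.00622032]
0.18984815864560659
```

View pics/w12c.png

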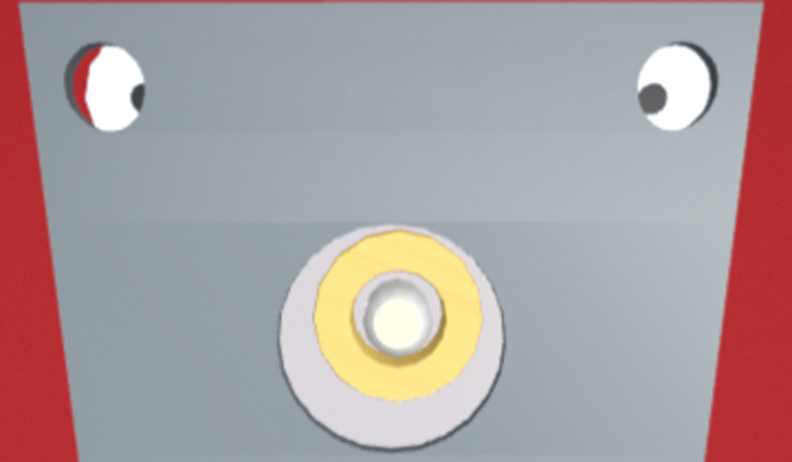

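View pics/s12c.png

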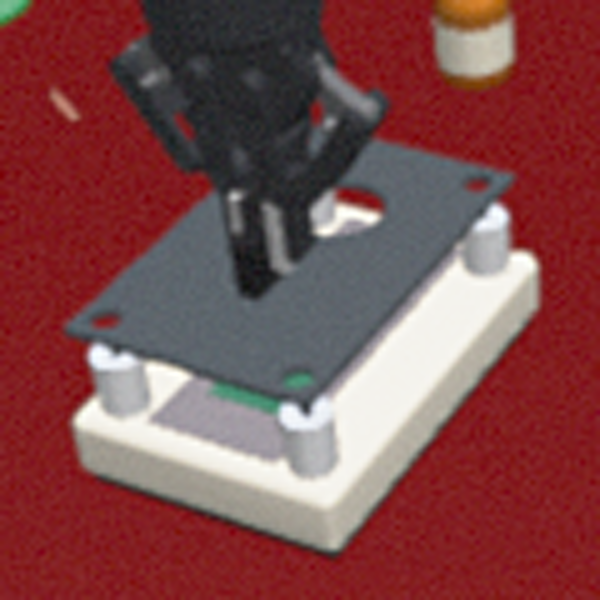

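View pics/t12c.png

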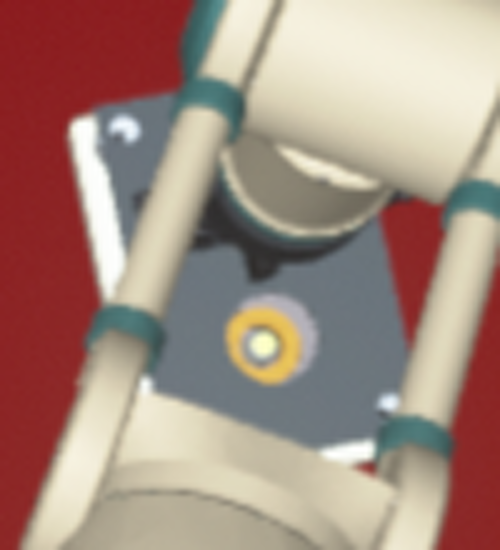

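```bash
cat > fin.py <<'E'
from fit import *
def fin(fn,o,k,holes,win,thr,lamp,h=.0215):
    im=load(fn); p=im['state']['position']; zt=p[2]-h+.004
    f=lambda q:((q[0]+.5)/k+o[0]-.5,(q[1]+.5)/k+o[1]-.5)
    L=np.array([(-80,-50),(-80,50),(-35,0)])/1000
    a=rigid(L,[ray(im,*f(q),zt) for q in holes+[win]])
    b=rigid(L,[ray(im,*f(q),z) for q,z in zip(thr+[lamp],[.07,.07,.064])])
    print('plate',a[0],a[1],(a[3]*1000).round(1).tolist()); print('base',b[0],b[1],(b[3]*1000).round(1).tolist())
    print('need shift mm',((b[1]-a[1])*1000).round(2),'turn',b[0]-a[0])
    for x,y in [(80,50),(-80,50),(-80,-50),(80,-50)]:
        l=np.array([x,y])/1000; d=(a[2]@l+a[1])-(b[2]@l+b[1]); print((x,y),np.hypot(*d)*1000)
E
python3 - <<'E'
from fin import *
fin('w12',(100,0),2.2,[(105,86.5),(677.5,86.5)],(391.5,337),[(145,97),(652,98)],(398,320))
E
```

```text
plate 0.19017286522250726 [ 0.61014022 -0.1745606 ] [[0.4, 0.5], [0.6, -0.3], [-1.1, -0.2]]
base 0.18877907500343502 [ 0.60955762 -0.17331892] [[0.2, 0.1], [0.3, -0.1], [-0.4, -0.0]]
need shift mm [-0.58  1.24] turn -0.0013937902190722384
(80, 50) 1.2469646577341271
(-80, 50) 1.4655229809284265
(-80, -50) 1.497351987265522
(80, -50) 1.284222030560372
```

>>> move_arm(series=[[[-0.0006,0.0012,-0.002,0,0,0,0.005],[0,0,-0.002,0,0,0,0.005],[0,0,-0.0015,0,0,0,0.005],[0,0,0,0,0,0,0.005],[0,0,0,0,0,0,0.005],[0,0,0,0,0,0,0.005],[0,0,0,0,0,0,0.005],[0,0,0,0,0,0,0.005]]])

```text
clock: 16.58
position: [0.628, -0.1688, 0.1014]
ee_rot: [0.0, -0.095, 0.996, -0.0]
contact_force: [0.3, -0.6, -3.3]
width: 0.0103
```

```bash
python3 - <<'E'
from ov import *
im=snap('wrist','w13'); s=im['state']; p=s['position']; print(s['clock'],p,s['ee_rot'],s['width'],s['contact_force'],s['moment'])
q=s['ee_rot'];print(-2*np.arctan2(q[1],q[2]))
crop('w13','w13c',100,0,360,210,2.2)
snap('scene','s13');crop('s13','s13c',160,160,110,95,7);snap('top','t13');crop('t13','t13c',305,160,75,95,6)
E
```

```text
16.5833 [ 0.6279576  -0.16879523  0.10141617] [ 8.57793169e-05 -9.47579065e-02  9.95500342e-01 -1.22281636e-05] 0.01034802932608544 [ 0.3377104  -0.58796345 -3.26973592] [ 0.00868731 -0.09243465 -0.08064457]
0.18980057814069567
```

View pics/w13c.png

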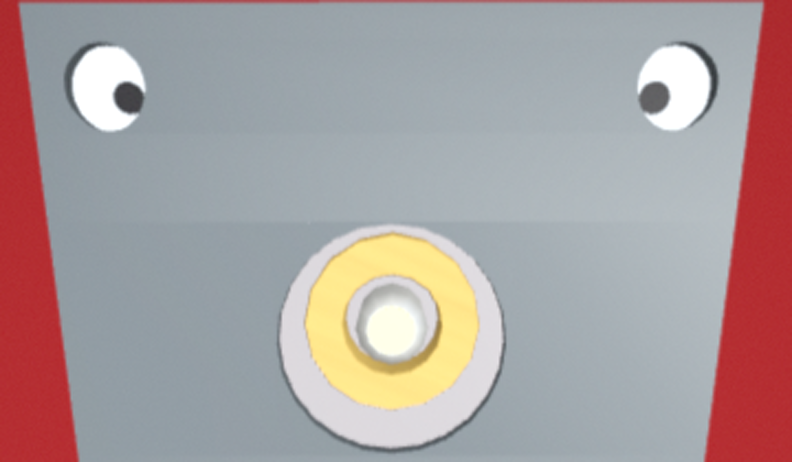

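View pics/s13c.png

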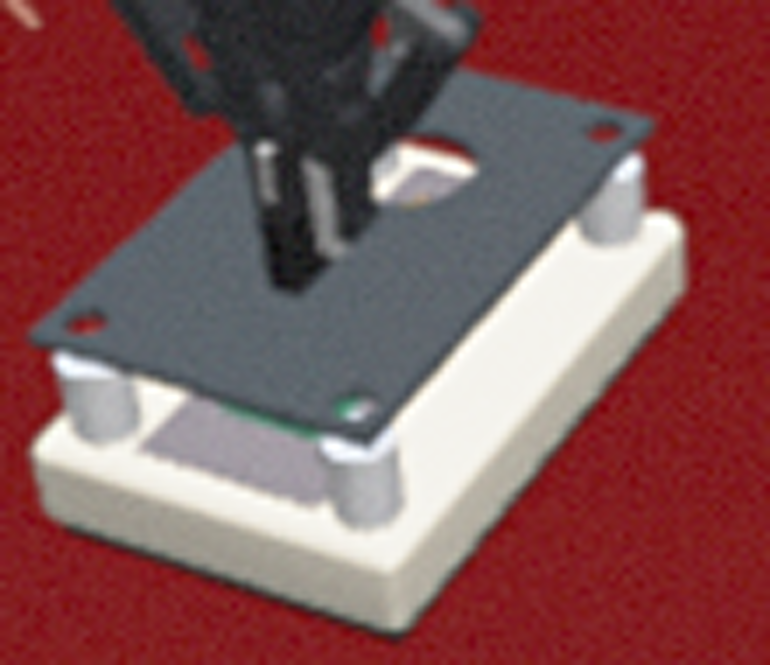

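View pics/t13c.png

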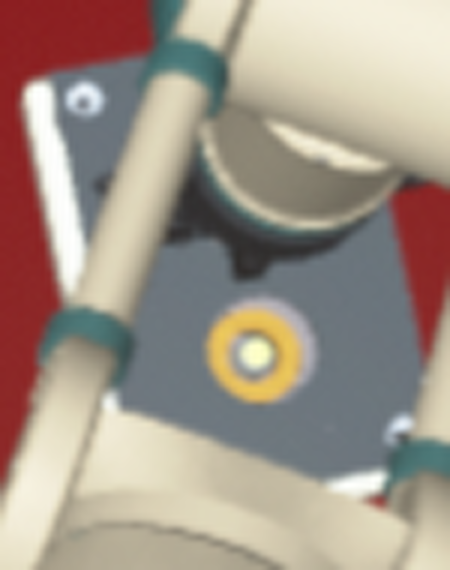

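```bash
python3 - <<'E'
from fin import *
from ov import *
fin('w13',(100,0),2.2,[(105,86.5),(677.5,86.5)],(391.5,337),[(130,98),(654,98)],(393,327))
c,s=np.cos(.1891),np.sin(.1891); R=np.array([[c,-s],[s,c]]); t=np.array([.60825,-.17162])
C=[]
for l,r in [((80,50),7),((-80,-50),7),((-80,50),7),((-35,0),22)]:
    w=R@(np.array(l)/1000)+t; C.append(((*w,.084),r/1000,(255,0,0)))
overlay('t13','o13',C,(305,160,75,95),6)
for l in [(80,50),(80,-50),(-80,-50),(-80,50)]:
    w=R@(np.array(l)/1000)+t; C.append(((*w,.084),.007,(255,0,0)))
overlay('s13','os13',C+[((*(R@(np.array(l)/1000)+t),.07),.012,(0,255,0)) for l in [(80,50),(80,-50),(-80,-50)]],(160,160,110,95),7)
E
```

```text
plate 0.19013386965972176 [ 0.60935207 -0.17332849] [[0.4, 0.5], [0.6, -0.3], [-1.1, -0.2]]
base 0.1909988946123667 [ 0.60971471 -0.17300372] [[0.2, 0.1], [0.3, -0.2], [-0.5, 0.0]]
need shift mm [0.36 0.32] turn 0.0008650249526449272
(80, 50) 0.4920886107966534
(-80, 50) 0.4158055768228159
(-80, -50) 0.4951167532227548
(80, -50) 0.5607116214959877
```

View pics/o13.png

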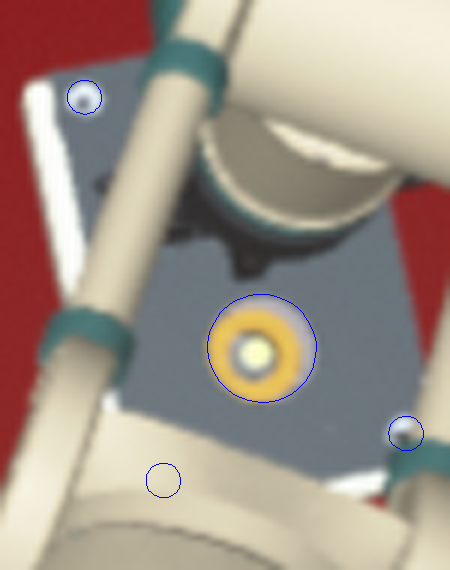

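View pics/os13.png

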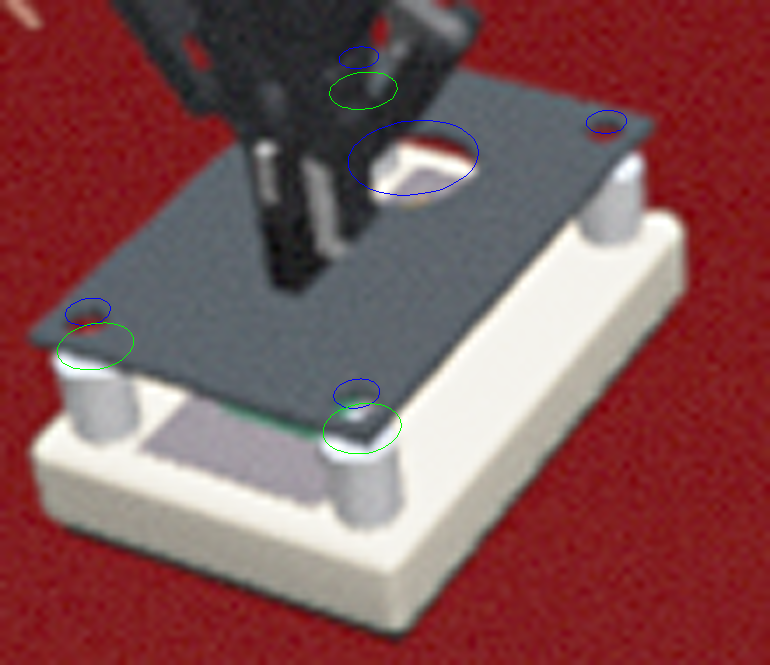

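```bash
python3 - <<'E'
from ov import *
c,s=np.cos(.1891),np.sin(.1891); R=np.array([[c,-s],[s,c]]); t=np.array([.60825,-.17162])
im=load('s7')
H={(80,50):(355,408),(80,-50):(87,323),(-80,50):(603,130)}
for l,q in {(80,50):(308,433),(80,-50):(80,362),(-80,50):(519,198)}.items():
    w=[*(R@(np.array(l)/1000)+t),.07]
    e=np.array([(q[0]+.5)/6+159.5,(q[1]+.5)/6+149.5])-proj(im,w)
    u=[*w[:2],.084]; h=np.array([(H[l][0]+.5)/7+159.5,(H[l][1]+.5)/7+159.5])-proj(im,u)
    dz=proj(im,[*u[:2],.085])-proj(im,u)
    print(l,'boss',e.round(2),'hole',h.round(2),'px/mm z',dz.round(2),'hole-boss',(h-e).round(2))
E
```

```text
(80, 50) boss [-0.33  1.05] hole [-0.2   2.14] px/mm z [-0.06 -0.36] hole-boss [0.13 1.09]
(80, -50) boss [-0.28  0.96] hole [-0.1   1.68] px/mm z [-0.08 -0.35] hole-boss [0.18 0.71]
(-80, 50) boss [-0.44  0.91] hole [-0.44  1.24] px/mm z [-0.03 -0.34] hole-boss [0.   0.33]
```

>>> move_arm(series=[[[0.0003,0.0003,0.0015,0,0,0,0.005],[0,0,0.001,0,0,0,0.005],[0,0,0,0,0,0,0.005],[0,0,0,0,0,0,0.005],[0,0,0,0,0,0,0.005],[0,0,0,0,0,0,0.005],[0,0,0,0,0,0,0.005],[0,0,0,0,0,0,0.005],[0,0,0,0,0,0,0.005],[0,0,0,0,0,0,0.005]]])

```text
clock: 17.57
position: [0.6282, -0.1684, 0.1038]
ee_rot: [-0.0, -0.095, 0.995, 0.0]
contact_force: [0.1, 0.3, -3.9]
width: 0.0107
```

```bash
python3 - <<'E'
from ov import *
im=snap('wrist','w14'); s=im['state']; p=s['position']; print(s['clock'],p,s['ee_rot'],s['qd'].round(3),s['width'],s['contact_force'],s['moment'])
crop('w14','w14c',100,0,360,210,2.2)
snap('scene','s14');snap('top','t14')
crop('s14','s14c',160,160,110,95,7)
c,s=np.cos(.1891),np.sin(.1891); R=np.array([[c,-s],[s,c]]); t=np.array([.60825,-.17162])
C=[]
for l,r in [((80,50),7),((-80,-50),7),((-35,0),22)]:
    w=R@(np.array(l)/1000)+t; C.append(((*w,.084),r/1000,(255,0,0)))
overlay('t14','o14',C,(305,160,75,95),6)
E
```

```text
17.5667 [ 0.62816453 -0.16841581  0.10379059] [-1.81321197e-05 -9.47777762e-02  9.95498452e-01  6.90209041e-05] [ 0.001  0.001 -0.001  0.001  0.    -0.002] 0.010685266557813534 [ 0.06765341  0.27568953 -3.90953172] [ 0.03416659 -0.0093414   0.00544258]
```

View pics/w14c.png

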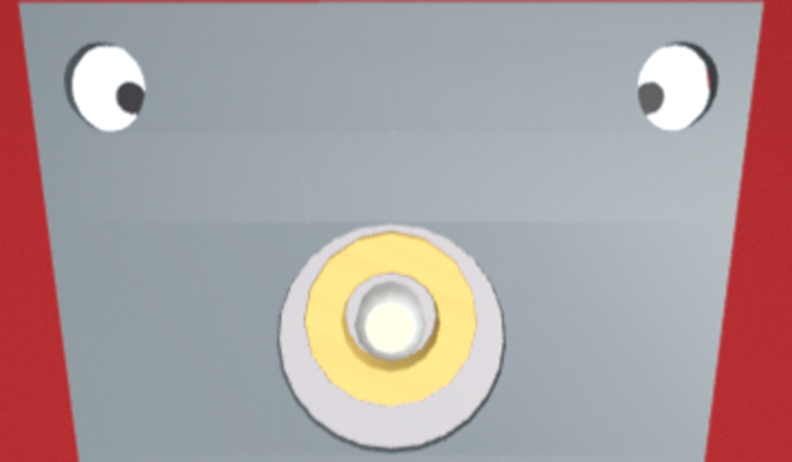

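View pics/o14.png

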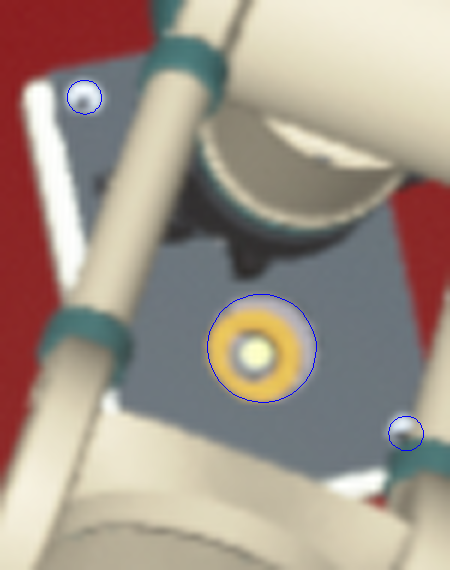

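View pics/s14.png

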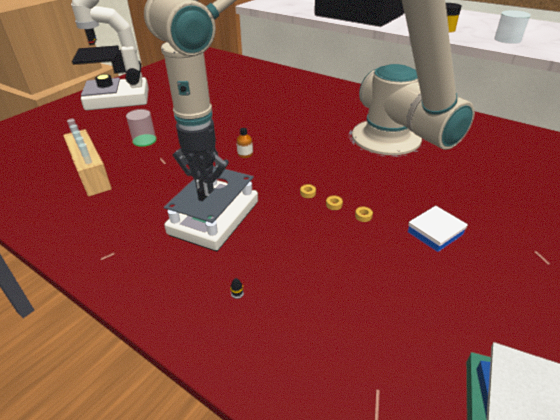

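```bash
python3 - <<'E'
from fin import *
fin('w14',(100,0),2.2,[(105,86.5),(677.5,86.5)],(391.5,337),[(131,98),(650.5,98)],(391,325))
manip.sign_off(); print(manip.get_state()['clock'])
E
```

```text
plate 0.19017851272580702 [ 0.60955381 -0.17294532] [[0.4, 0.5], [0.6, -0.3], [-1.1, -0.2]]
base 0.19013628196562216 [ 0.60976306 -0.17301702] [[0.2, -0.1], [0.2, 0.1], [-0.4, -0.0]]
need shift mm [ 0.21 -0.07] turn -4.2230760184863714e-05
(80, 50) 0.2247185784733854
(-80, 50) 0.22138744326677115
(-80, -50) 0.2176955108324067
(80, -50) 0.22108228086276227
the job is handed in; nothing more can be done
the job is handed in; nothing more can be done
```

I put the brass collar that started farthest from the robot over the lamp post, let it go on the deck, and handed the job in with the cover plate held still above the bosses. The arm's clock read about 17.7 s at hand-in, and no verdict was reported.

- **Collar:** the pictures after release show it flat on the deck and centred on the post. The fingers were open and clear before the plate was brought over.
- **Hole alignment:** the last wrist-camera fit puts all four holes about 0.2 mm sideways of their threads. It uses the two holes at the lamp end and the window, so the other two holes follow from the fit. The fit's own residuals reach 1.1 mm. The top view agrees to about 1 mm; there I could see one of the far-end holes (hole 0) and one lamp-end hole, the arm hiding the others.
- **Plate height and tilt:** the plate should be about 9 to 12 mm above the bosses, by the wrist reading of about 12 mm and the scene camera, which put it 1 to 3 mm lower. I raised it 2.5 mm to allow for that. The scene view also suggested the far end may be up to 2 mm lower, which I left because it is within the allowed height range and measured only roughly.
- **Grip:** the wrist reads 3 to 4 N downward, which fits the plate's weight with nothing touching the base. Joint speeds were near zero.
- **Bystanders:** the bottle, slide box and objective lens look unmoved in the scene view. I did not measure their positions again.

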